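# Level the worktop shelf with a spirit level and hold the check

## Robot

A 6-joint arm with a two-finger parallel gripper is mounted at the origin on the work surface. World frame = base frame: x ahead of the robot, y to its left, z up, the work surface at z = 0. Lengths are in m, angles in rad, forces in N, time in s.
With the tool pointing down it reaches from about 0.375 to 0.9 m from the base axis. Payload 3.1 kg.
Tool frame: the origin (TCP) lies midway between the tips of the shut fingers; the grasp point (between the pads) lies 19 mm behind it; z points along the fingers, y is the line along which they close (so a half turn about z gives the same grasp; the last joint's range is limited). The gripper opens to 85 mm and grips with 20 to 120 N. Pads are 22 mm wide; open, the fingers measure 114 mm over their backs; the gripper's body (76 mm by 85 mm) begins 54 mm behind the grasp point. The pads swing forward as they close: fully open they stand 13 mm farther back than shut.
Start: joints at [1.141, 0.527, 1.433, -0, 1.181, -0.178], TCP at [0.155, 0.605, 0.231] pointing down, gripper open.
Joint ranges: [-3.08, 3.08], [-0.75, 2.2], [0.22, 2.44], [-1.43, 4.57], [0, 2.65], [-2.85, 2.85]. Speed limits (rad/s): [2.79, 2.79, 3.14, 3.14, 3.14, 3.14].

## Interface

Orientations are given as a unit quaternion [x, y, z, w].
In Python, from station import manip gives the robot as it stands.
- The arm moves only by the tool step_arm, never from a script. Its argument "targets" is text: rows parted by semicolons, each of 4 numbers parted by spaces: the shift along the tool's x, y, z in mm, then the turn about the tool's z in degrees. A call has 1 to 12 rows; each row is the pose to reach, as a shift and turn from the pose commanded when the call began, along the tool's axes at that moment; what a row does not reach only later rows make up. A row lasts 1/10 s, in which the tool goes at most 50 mm and 8.59 degrees, less where a joint would pass 70% of its speed; a pose out of reach is approached as far as the arm can. A call with a gripper value outside its range is refused whole. "gripper" is the closure, from 0 (fully open) to 1 (shut), set as the call begins (left out, the last holds). The fingers move at their own pace and stop on an object; "squeeze" is the grip in N (left out, the last holds). Time passes only in rows, so rows that repeat a pose let the fingers close. It gives the time, the measured TCP pose, the force, the opening and the grip force at its end, in the units of the state.
- manip.sense(): the state, without advancing time (a new reading comes with each control period).
- manip.snapshot(name): name is "side" or "top"; returns the picture (480x640x3 uint8, red, green, blue); there is no depth.
- manip.get_calibration(name): a dict with "fov_y" (degrees; the focal length in pixels is half the picture's height over the tangent of half this angle, whatever the lens; pixels are square), "cx", "cy" (the principal point, pixels), "extrinsics" (4x4, takes a point from camera to world coordinates). Camera axes: x right, y down, z forward; pixel columns grow to the right and rows downward; lengths in m; the calibration is good to about 2 mm. A picture is of the moment at which its call begins. get_calibration takes no time and is no camera call.
- manip.sign_off(): hands the job in; it is judged then, once.
Trained networks look in the newest picture that a camera, given by its name, has taken for a name from the list of things; names that differ only in an ending like _2 or _b are one class to them, and where a whole thing is asked for, a point or a joint stands for the part that bears it (a point fixed in the world has none). Each returns a list of dicts, best first, with "p" (0 to 1); they miss things now and then, are a little off and sometimes report something else, mostly with a low value. They report only what shows in the picture. A call takes as long as a camera call. They do not tell look-alikes from the thing itself.
- manip.recognise(camera, query): "position" ([column, row] in pixels, amid what is visible of it).
- manip.masks_of(camera, query): "pixels" (480x640 bool, what is visible of it) and "position" ([column, row] in pixels, amid what is visible of it).
- manip.mark_of(camera, query): "position" ([column, row] in pixels: a listed point, or the origin of a listed thing).
The state is a dict: "t": time; "q": joint angles; "qd": joint speeds; "tau": joint torques, N m; "tcp_pos": TCP position; "tool_rot": TCP orientation; "force": force on the tool from outside, world axes, zero at the start; "ft_torque": the same for the moment, N m; "finger_gap": opening from 0.0 (shut) to 1.0 (fully open); "gripper_force": force on a finger pad.
Only numpy, scipy, OpenCV 4.12 (cv2) and the standard library are available. Lean on these libraries where they do the work, as an engineer would, in place of code of your own. Each camera call takes 0.05 s, during which the arm holds its last target. There are 200 camera calls.

## Task

Lay the spirit level flat on the little worktop shelf, lengthwise and clear of the knob, and let go of it; then turn the knob of the shelf's levelling foot until the bubble comes to rest between the two marks. Then let go of the knob and press the level down onto the shelf with the fingertips, with a firm but gentle push of about 10 N; the bubble must stay between the marks, and you finish while still pressing. Do not disturb the other things on the worktop.

Things in the scene. Friction and masses are not known exactly. Their poses are not given: they have to be found in the camera images.
- level_center (a point): Centre of the spirit level, 18 mm above its base: a loose plain aluminium bar 180 long (x), 30 wide (y), 36 mm high (z), black end caps, about 0.3 kg, lying vial upward at the start. In the middle of its top is a green vial 56 mm long with two black marks and a pale bubble 13.5 mm long. The solid flat tops beside the vial, centred 59 mm from this point along x, are good places to press.
- bubble (a joint): Offset (m) of the bubble from the vial's middle, positive towards the level's +x end. It drifts to the level's higher end, about 3.3 mm per 0.01 rad of slope, up to 17 mm, and takes about 1 s to come to rest. The marks stand 9.5 mm to each side of the middle, so the bubble lies between them when within about 2.5 mm of 0.
- shelf_mid (a point): Middle of the shelf board's upper face: a wooden board 110 (x) by 360 (y, its length) by 16 mm; this face is 90 mm above the worktop when level. z is its upward normal. The -y end pivots on a fixed side panel; at the +y end a screw foot carries it, its knob standing above the board on the centre line, 140 mm from this point. At the start the knob end is too low (by 0.015 to 0.034 rad).
- knob_grip (a point): Knob of the levelling foot: upright black bar 44 long (x), 14 thick (y), 32 mm high on a 44 mm disc. Point on its vertical axis, always 131 mm above the worktop, 9 mm under the bar's top, 21 mm over the disc. Clockwise from above raises the knob end: 0.02 rad of slope, 6.7 mm of bubble, per rad. Level is 0.75 to 1.7 rad clockwise of the start, the stop 1.3 further. Stays put (0.15 N m).
- mug: White mug, 80 mm across, 90 mm high, not to be disturbed; origin under its centre.
- jar: Closed glass jar, 60 mm across, 110 mm high, not to be disturbed; origin under its centre.
- tape: Roll of masking tape lying flat, 80 mm across, 25 mm high, not to be disturbed; origin under its centre.
Mind the look-alikes: they are no part of the job. Of the things that look like the part that bears level_center, the largest one is meant.

How it is judged:
On the way, in this order (a step that is already met when the one before it is completed fails the run):
1. the level lies flat and lengthwise on the shelf, let go, and its bubble has run off-centre (x of level_center in the frame of shelf_mid between -0.035 and 0.035 m and y of level_center in the frame of shelf_mid between -0.12 and 0.03 m and z of level_center in the frame of shelf_mid between 0.013 and 0.022 m and angle between the x axis of level_center and the y axis of shelf_mid, either way round below 0.2 rad and angle between the z axis of level_center and the z axis of shelf_mid, either way round below 0.03 rad and contact force between each of the arm, the fingers and level below 0.3 N and (value of joint bubble above 0.0036 m or value of joint bubble below -0.0036 m)), for 0.2 s.
2. with the level lying untouched on the shelf, the foot has been turned until the bubble rests between the marks (x of level_center in the frame of shelf_mid between -0.035 and 0.035 m and y of level_center in the frame of shelf_mid between -0.12 and 0.03 m and z of level_center in the frame of shelf_mid between 0.013 and 0.022 m and angle between the x axis of level_center and the y axis of shelf_mid, either way round below 0.2 rad and angle between the z axis of level_center and the z axis of shelf_mid, either way round below 0.03 rad and contact force between each of the arm, the fingers and level below 0.3 N and value of joint bubble between -0.0028 and 0.0028 m and velocity of joint bubble between -0.006 and 0.006 m/s), for 0.3 s.
At the end, for the whole second after the job is handed in: Level flat (0.03 rad) and lengthwise (0.2 rad) on the board, centre within 35 mm of its centre line, 30 mm knob side to 120 mm panel side of its middle; bubble within 2.8 mm of 0; fingers push the level with over 3 N, it bears on the board with 6 to 35 N (weight included); knob and board untouched (x of level_center in the frame of shelf_mid between -0.035 and 0.035 m and y of level_center in the frame of shelf_mid between -0.12 and 0.03 m and z of level_center in the frame of shelf_mid between 0.013 and 0.022 m and angle between the x axis of level_center and the y axis of shelf_mid, either way round below 0.2 rad and angle between the z axis of level_center and the z axis of shelf_mid, either way round below 0.03 rad and value of joint bubble between -0.0028 and 0.0028 m and contact force between the fingers and level above 3 N and contact force between level and board between 6 and 35 N and contact force between each of the arm, the fingers and knob below 0.3 N and contact force between each of the arm, the fingers and board below 0.3 N); the arm keeps its last pose, push and grip.
It fails at once if mug, jar or tape disturbed (distance of any of mug, jar, tape from where it was at the start of the episode above 0.03 m or angle between any of mug, jar, tape's own z axis and vertical above 0.5 rad).
It fails at once if the level is tipped over (angle between level_center's own z axis and vertical above 0.7 rad).
It fails at once if the level is slammed or pressed on the shelf with more than 60 N (contact force between level and board above 60 N).
It also fails if it takes over 72 s, if anything falls off the work surface, if the arm or the gripper's body presses on something with over 40 N, if the wrist force passes 120 N, or if a joint passes its speed limit or range.

## Working session

There is one attempt and no reset: what is moved stays moved. The work goes in short steps, Python scripts to look and compute and a tool call to move; the robot and the scene stay as the last step left them, time stands still between calls to the robot, and variables do not carry over. Pictures are saved under pics/ and viewed, at most 11 in all, crops included, and the job is handed in when it is done.

Besides the shell and the picture viewer there is one more tool, called after "Call:" in YAML: its name, and indented under it one key for each argument. step_arm: Moves the arm, as the interface text tells. Its arguments: {"type":"object","properties":{"targets":{"type":"string"},"gripper":{"type":"number"},"squeeze":{"type":"number"}},"required":["targets"]}

```bash
mkdir -p pics
cat > h.py <<'E'
import numpy as np, cv2
from station import manip
def ray(cam,px):
    c=manip.get_calibration(cam);f=240/np.tan(np.radians(c['fov_y'])/2);E=np.array(c['extrinsics'])
    d=E[:3,:3]@np.array([(px[0]-c['cx'])/f,(px[1]-c['cy'])/f,1.]);return E[:3,3],d/np.linalg.norm(d)
def atz(cam,px,z):
    o,d=ray(cam,px);return o+d*(z-o[2])/d[2]
def tri(a,b):
    A=np.zeros((3,3));r=np.zeros(3)
    for cam,px in (a,b):
        o,d=ray(cam,px);P=np.eye(3)-np.outer(d,d);A+=P;r+=P@o
    return np.linalg.solve(A,r)
def proj(cam,p):
    c=manip.get_calibration(cam);f=240/np.tan(np.radians(c['fov_y'])/2);E=np.array(c['extrinsics'])
    q=E[:3,:3].T@(np.array(p)-E[:3,3]);return [c['cx']+f*q[0]/q[2],c['cy']+f*q[1]/q[2]]
E
python3 - <<'E'
from h import *
np.set_printoptions(precision=3,suppress=True)
ims=[]
for c in ('side','top'):
    im=manip.snapshot(c);cv2.imwrite(f'pics/{c}0.png',im[:,:,::-1]);k=manip.get_calibration(c);print(c,k['fov_y'],k['cx'],k['cy'],np.array(k['extrinsics']))
    for n in('level_center','knob_grip','shelf_mid','bubble','mug','jar','tape'):
        print(n,[(np.round(d['position'],1).tolist(),round(d['p'],2)) for d in manip.mark_of(c,n)[:4]])
print(manip.sense())
E
```

```text
side 42.68479192861207 323.74504949485726 239.65838113852342 [[ 0.788 -0.323  0.525 -0.234]
 [-0.616 -0.385  0.688 -1.113]
 [-0.02  -0.865 -0.502  0.876]
 [ 0.     0.     0.     1.   ]]
level_center [([389.2, 378.0], 0.82), ([356.0, 319.5], 0.77), ([277.7, 345.2], 0.59)]
knob_grip [([239.5, 193.8], 0.62)]
shelf_mid [([274.3, 225.2], 0.56)]Traceback (most recent call last):
  File "<stdin>", line 7, in <module>
ValueError: it knows: jar, knob_grip, level_center, mug, shelf_mid, tape
```

View pics/side0.png

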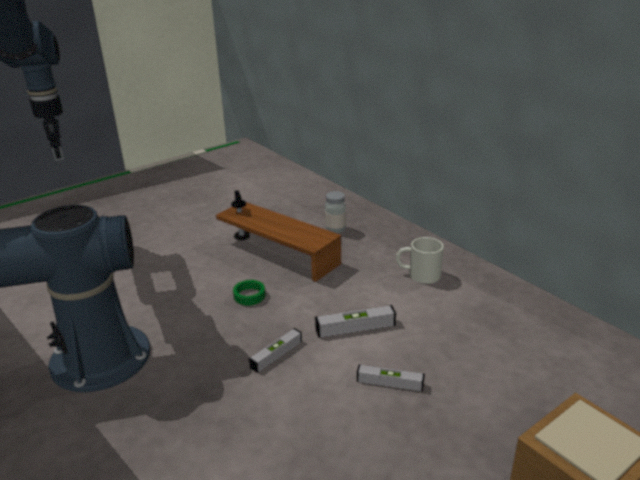

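The side view shows three levels, at (356,320), (391,378) and (277,350). The one at (356,320) looks largest. The shelf runs from the knob at (239,200) to the panel end at (327,255), with the jar at (335,210), mug at (425,260) and tape at (249,292).

Run:
```python
from h import *
np.set_printoptions(precision=3,suppress=True)
R={}
im=manip.snapshot('top');cv2.imwrite('pics/top0.png',im[:,:,::-1]);k=manip.get_calibration('top');print(k['fov_y'],k['cx'],k['cy'],np.array(k['extrinsics']))
Z=dict(level_center=.018,knob_grip=.131,shelf_mid=.088,mug=0,jar=0,tape=0)
for n in Z:
  for c in('side','top'):
    for d in manip.mark_of(c,n)[:4]:
        print(n,c,np.round(d['position'],1),round(d['p'],2),atz(c,d['position'],Z[n]))
for d in manip.masks_of('top','level_center'):
    m=d['pixels'].astype(np.uint8);r=cv2.minAreaRect(cv2.findNonZero(m));b=cv2.boxPoints(r)
    print(np.round(d['position']),m.sum(),np.round(r[1],1),[atz('top',p,.036)[:2].round(3) for p in b])
x,y=320,240
print(manip.sense())
```

```text
49.0518793933389 318.5900152054753 237.88698961787102 [[-0.026 -0.979  0.203  0.323]
 [-1.     0.025 -0.005 -0.059]
 [-0.    -0.204 -0.979  1.073]
 [ 0.     0.     0.     1.   ]]
level_center side [389.2 378. ] 0.82 [ 0.425 -0.455  0.018]
level_center side [356.  319.5] 0.77 [ 0.498 -0.268  0.018]
level_center side [277.7 345.2] 0.59 [ 0.309 -0.229  0.018]
level_center top [406.8 351.6] 0.85 [ 0.31  -0.232  0.018]
level_center top [512.7 287.3] 0.84 [ 0.43  -0.452  0.018]
level_center top [422.1 258.4] 0.75 [ 0.494 -0.274  0.018]
knob_grip side [239.5 193.8] 0.62 [0.523 0.262 0.131]
knob_grip top [143.1 243.2] 0.6 [0.517 0.256 0.131]
shelf_mid side [274.3 225.2] 0.56 [0.537 0.114 0.088]
shelf_mid top [222.5 232.6] 0.89 [0.542 0.119 0.088]
shelf_mid top [142.2 243.8] 0.72 [0.524 0.272 0.088]
mug side [423.1 276.5] 0.66 [ 0.762 -0.223  0.   ]
mug top [386.7 132.2] 0.83 [ 0.776 -0.219  0.   ]
jar side [336.5 227.7] 0.65 [0.755 0.12  0.   ]
jar top [232.9 149.5] 0.76 [0.745 0.115 0.   ]
tape side [250.9 295.3] 0.78 [ 0.376 -0.011  0.   ]
tape top [293.2 320.3] 0.91 [ 0.377 -0.009  0.   ]
[408. 353.] 892 [71.5 13.2] [array([ 0.364, -0.206]), array([ 0.369, -0.232]), array([ 0.238, -0.254]), array([ 0.233, -0.229])]
[512. 286.] 865 [14.1 67.6] [array([ 0.397, -0.383]), array([ 0.484, -0.491]), array([ 0.463, -0.507]), array([ 0.376, -0.399])]
[419. 262.] 1573 [18.2 91.9] [array([ 0.414, -0.211]), array([ 0.585, -0.291]), array([ 0.569, -0.324]), array([ 0.399, -0.244])]
{'t': 0.9, 'q': array([ 1.142,  0.527,  1.433, -0.   ,  1.181, -0.179]), 'qd': array([-0.   , -0.001,  0.002,  0.001, -0.   ,  0.   ]), 'tau': array([  0.001, -44.23 , -17.843,  -0.   ,   0.001,  -0.   ]), 'tcp_pos': array([0.155, 0.605, 0.231]), 'tool_rot': array([0.125, 0.992, 0.   , 0.   ]), 'force': array([-0.138, -0.224, -0.261]), 'ft_torque': array([-0.006, -0.044,  0.033]), 'gripper_force': 0.0, 'finger_gap': 1.0025731796843105}
```

View pics/top0.png

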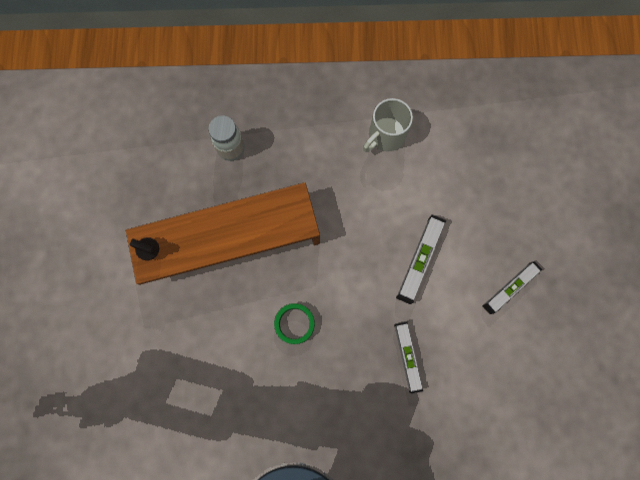

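Top view: levels at (422,258), (513,288) and (408,356). The largest is at (422,258), 92 px long against 68 and 72, so that is my choice. Next I measure its vial and the shelf corners in both views and check with one close crop.

Run:
```python
from h import *
np.set_printoptions(precision=4,suppress=True)
I={c:cv2.imread(f'pics/{c}0.png') for c in('side','top')}
G={}
for c,(u,v) in dict(side=(356,318),top=(422,258)).items():
    hs=cv2.cvtColor(I[c],cv2.COLOR_BGR2HSV);m=cv2.inRange(hs,(25,100,40),(85,255,255));w=np.zeros_like(m);w[v-22:v+22,u-22:u+22]=1
    r=cv2.minAreaRect(cv2.findNonZero(m*w));G[c]=r[0];print(c,r)
print('vial',tri(('side',G['side']),('top',G['top'])))
# shelf wood mask
for c,b in dict(side=(205,190,350,285),top=(115,175,330,290)).items():
    hs=cv2.cvtColor(I[c],cv2.COLOR_BGR2HSV);m=cv2.inRange(hs,(5,130,60),(20,255,255));w=np.zeros_like(m);w[b[1]:b[3],b[0]:b[2]]=1
    cn=max(cv2.findContours(m*w,0,1)[0],key=cv2.contourArea);print(c,cv2.approxPolyDP(cn,3,True)[:,0].tolist())
t=cv2.resize(I['top'][200:320,360:460],None,fx=4,fy=4,interpolation=2)
s=cv2.resize(I['top'][170:290,110:210],None,fx=4,fy=4,interpolation=2)
cv2.imwrite('pics/c1.png',np.hstack([t,s]))
```

```text
side ((355.04998779296875, 315.3500061035156), (3.2526915073394775, 22.061731338500977), 81.8698959350586)
top ((421.8793029785156, 257.55169677734375), (8.356289863586426, 26.368736267089844), 21.801410675048828)
vial [ 0.4927 -0.2702  0.0336]
side [[217, 215], [310, 254], [314, 280], [340, 262], [338, 234], [247, 203], [241, 213], [231, 207]]
top [[305, 183], [127, 229], [136, 282], [310, 237], [315, 238], [314, 244], [319, 234]]
```

View pics/c1.png

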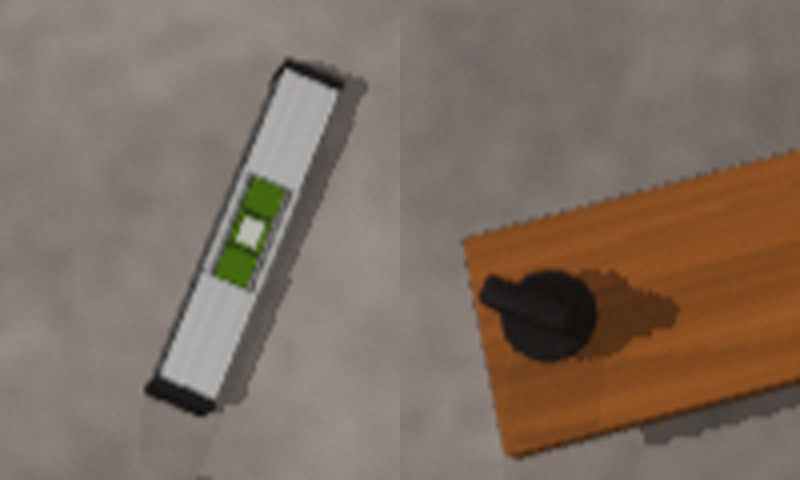

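The crop shows the large level with its axis from (438.7,218.2) to (405,298.7) px and the bubble near centre. The knob bar points from about (132.5,242) to (155,251) px, roughly 20–30° off the board's long axis.

Run:
```python
from h import *
np.set_printoptions(precision=4,suppress=True)
for s,t in [((338,234),(305,183)),((310,254),(317,235)),((247,203),(127,229)),((217,215),(136,282))]:
    print('corner',tri(('side',s),('top',t)),atz('top',t,.09),atz('side',s,.09))
a=atz('top',(438.75,218.25),.036);b=atz('top',(405,298.75),.036);print('level',a,b,(a+b)/2,np.linalg.norm(a-b),np.degrees(np.arctan2(*(a-b)[1::-1])))
a=atz('top',(132.5,242),.14);b=atz('top',(155,251),.14);print('knob bar',a,b,(a+b)/2,np.linalg.norm(a-b),np.degrees(np.arctan2(*(a-b)[1::-1])))
print('knob',tri(('side',(239.5,193.8)),('top',(143.1,243.2))))
from scipy.spatial.transform import Rotation as R
s=manip.sense();print(R.from_quat(s['tool_rot']).as_matrix())
```

```text
corner [ 0.6339 -0.0398  0.0931] [ 0.6367 -0.0407  0.09  ] [ 0.635  -0.0352  0.09  ]
corner [ 0.5304 -0.0596  0.0829] [ 0.5325 -0.0615  0.09  ] [ 0.5196 -0.068   0.09  ]
corner [0.5627 0.3063 0.0715] [0.5537 0.302  0.09  ] [0.5491 0.2715 0.09  ]
corner [0.4544 0.2832 0.0786] [0.4512 0.2802 0.09  ] [0.4462 0.2623 0.09  ]
level [ 0.5723 -0.3093  0.036 ] [ 0.4114 -0.2312  0.036 ] [ 0.4919 -0.2703  0.036 ] 0.17885498693962903 -25.89524318754511
knob bar [0.5175 0.2725 0.14  ] [0.4999 0.2312 0.14  ] [0.5087 0.2518 0.14  ] 0.04489450481000327 66.89523841594567
knob [0.5168 0.2541 0.1356]
[[-0.9687  0.2481  0.    ]
 [ 0.2481  0.9687  0.    ]
 [-0.      0.     -1.    ]]
```

```bash
cat >> h.py <<'E'
from scipy.spatial.transform import Rotation as Rt
def goal(p,yaw,s=None):
    s=s or manip.sense();M=Rt.from_quat(s['tool_rot']).as_matrix()
    cur=np.degrees(np.arctan2(M[1,1],M[0,1]));t=-((yaw-cur+180)%360-180)
    print('shift mm',np.round(1000*M.T@(np.array(p)-s['tcp_pos']),1),'turn',round(t,1),'q',np.round(s['q'],2),'t',s['t'],'F',np.round(s['force'],1))
E
python3 -c "
from h import *
goal((.45,.18,.23),70);goal((.492,-.27,.12),64.1)"
```

```text
shift mm [-391.3 -339.     1.3] turn 5.6 q [ 1.14  0.53  1.43 -0.    1.18 -0.18] t 0.9 F [-0.1 -0.2 -0.3]
shift mm [-543.6 -764.5  111.3] turn 11.5 q [ 1.14  0.53  1.43 -0.    1.18 -0.18] t 0.9 F [-0.1 -0.2 -0.3]
```

Call:
step_arm:
  targets: "-391 -339 1 0;-391 -339 1 0;-391 -339 1 0;-391 -339 1 0;-391 -339 1 0;-391 -339 1 0;-391 -339 1 0;-391 -339 1 0;-391 -339 1 0;-391 -339 1 5;-391 -339 1 5;-450 -500 50 10"
  gripper: 0

```text
t: 2.1
tcp_pos: [0.4583, 0.1323, 0.2182]
tool_rot: [0.211, 0.977, 0.002, 0.004]
force: [1.0, 0.6, 0.2]
finger_gap: 1.005
gripper_force: 0.0
```

```bash
python3 -c "
from h import *
goal((.492,-.27,.12),64.1)"
```

```text
shift mm [-196.4 -352.8   97.8] turn 1.5 q [ 0.05  0.35  1.81  0.    0.97 -1.1 ] t 2.1 F [1.  0.6 0.2]
```

Call:
step_arm:
  targets: "-196 -353 0 1.5;-196 -353 0 1.5;-196 -353 0 1.5;-196 -353 0 1.5;-196 -353 20 1.5;-196 -353 50 1.5;-196 -353 98 1.5;-196 -353 98 1.5;-196 -353 98 1.5;-196 -353 98 1.5;-196 -353 98 1.5"

```text
t: 3.2
tcp_pos: [0.487, -0.2703, 0.1181]
tool_rot: [0.225, 0.974, 0.001, -0.001]
force: [-0.7, 0.5, 1.0]
finger_gap: 0.997
gripper_force: 0.0
```

```bash
python3 -c "
from h import *
im=manip.snapshot('top');cv2.imwrite('pics/a.png',cv2.resize(im[180:340,350:530,::-1],None,fx=3,fy=3))
im=manip.snapshot('side');cv2.imwrite('pics/b.png',cv2.resize(im[180:400,230:450,::-1],None,fx=2.5,fy=2.5))
goal((.492,-.27,.007),64.1)"
```

```text
shift mm [ -4.4   1.3 112.3] turn 0.1 q [-0.71  0.59  1.7   0.    0.84 -1.83] t 3.3 F [ 0.2 -0.6 -0.2]
```

View pics/a.png

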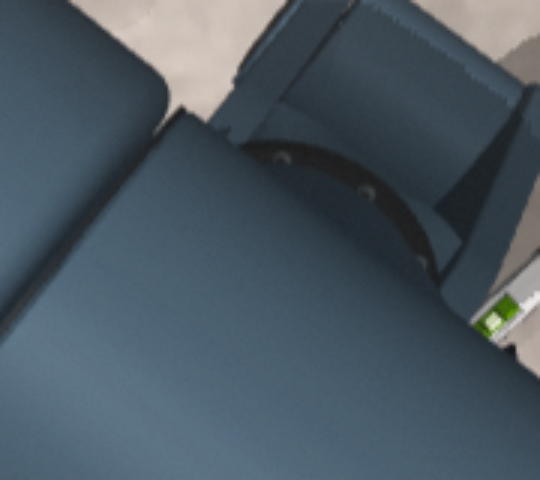

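The top view is blocked by the arm, so this picture doesn't help. With 27 mm of clearance on each side I descend.

Call:
step_arm:
  targets: "-4 1 40 0;-4 1 75 0;-4 1 95 0;-4 1 108 0;-4 1 112 0;-4 1 112 0;-4 1 112 0"

```text
t: 4.0
tcp_pos: [0.4923, -0.2714, 0.0078]
tool_rot: [0.224, 0.975, -0.001, 0.001]
force: [-0.9, -0.2, 0.4]
finger_gap: 0.999
gripper_force: 0.0
```

Call:
step_arm:
  targets: "0 0 0 0;0 0 0 0;0 0 0 0;0 0 0 0;0 0 0 0;0 0 0 0;0 0 0 0;0 0 0 0;0 0 0 0;0 0 0 0"
  gripper: 1
  squeeze: 50

```text
t: 5.0
tcp_pos: [0.4917, -0.2712, 0.0071]
tool_rot: [0.224, 0.975, -0.0, 0.0]
force: [-0.0, 0.6, 5.0]
finger_gap: 0.345
gripper_force: 52.0
```

Call:
step_arm:
  targets: "0 0 -20 0;0 0 -50 0;0 0 -90 0;0 0 -130 0;0 0 -170 0;0 0 -170 0;0 0 -170 0"

```text
t: 5.7
tcp_pos: [0.4911, -0.271, 0.1766]
tool_rot: [0.224, 0.975, -0.0, 0.0]
force: [0.9, 1.0, -3.8]
finger_gap: 0.34
gripper_force: 51.1
```

```bash
python3 -c "
from h import *
im=manip.snapshot('side');cv2.imwrite('pics/d.png',cv2.resize(im[130:380,230:450,::-1],None,fx=2.2,fy=2.2))
s=manip.sense();print(s['tcp_pos'],s['finger_gap'])
goal((.5545,.0714,.20),13.3)"
```

```text
[ 0.49032001 -0.27027973  0.17529428] 0.34205523828100476
shift mm [ 91.4 335.5 -24.2] turn 50.8 q [-0.7   0.51  1.65 -0.    0.98 -1.82] t 5.75 F [-0.9 -0.7 -3.6]
```

View pics/d.png

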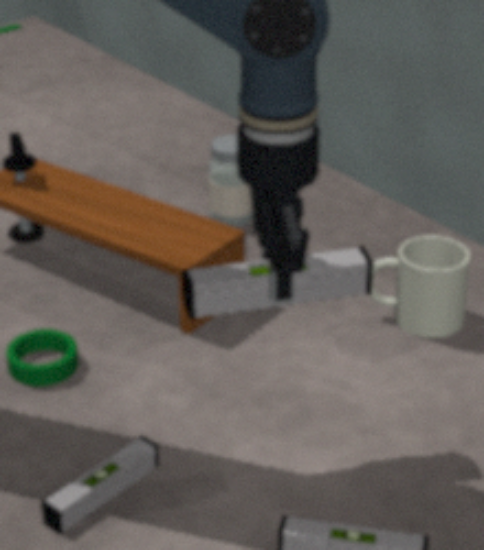

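The level is held square, clear of the mug (430,290 in the crop). Next I carry it to above the shelf.

Call:
step_arm:
  targets: "0 0 -24 0;20 60 -24 8;40 110 -24 16;60 160 -24 25;75 210 -24 33;85 250 -24 42;91 290 -24 51;91 320 -24 51;91 335 -24 51;91 335 -24 51;91 335 -24 51;91 335 -24 51"

```text
t: 6.95
tcp_pos: [0.5544, 0.069, 0.199]
tool_rot: [0.622, 0.783, -0.001, -0.001]
force: [0.9, 0.2, -3.0]
finger_gap: 0.343
gripper_force: 51.0
```

```bash
python3 -c "
from h import *
im=manip.snapshot('side');cv2.imwrite('pics/e.png',cv2.resize(im[120:320,190:390,::-1],None,fx=2.5,fy=2.5))
s=manip.sense();print(s['tcp_pos'],s['finger_gap'])
goal((.5545,.0714,.10),13.3)"
```

```text
[0.55472476 0.06879071 0.19948927] 0.34408710820995586
shift mm [ 2.5  0.6 99.5] turn -0.3 q [-0.08  0.48  1.63 -0.    1.03 -0.3 ] t 7.0 F [ 0.4  0.2 -2.8]
```

Call:
step_arm:
  targets: "2 0 35 0;2 0 65 0;2 0 85 0;2 0 95 0;2 0 99 0;2 0 99 0;2 0 99 0"

```text
t: 7.7
tcp_pos: [0.5562, 0.0717, 0.1026]
tool_rot: [0.622, 0.783, 0.001, 0.001]
force: [0.8, 0.1, -2.5]
finger_gap: 0.343
gripper_force: 51.0
```

Call:
step_arm:
  targets: "0 0 2 0;0 0 3 0;0 0 4 0;0 0 4 0"

```text
t: 8.1
tcp_pos: [0.5552, 0.0721, 0.0976]
tool_rot: [0.622, 0.783, 0.0, 0.0]
force: [0.8, -0.6, -2.3]
finger_gap: 0.342
gripper_force: 51.0
```

```bash
python3 -c "
from h import *
im=manip.snapshot('side');cv2.imwrite('pics/e.png',cv2.resize(im[120:320,190:390,::-1],None,fx=2.5,fy=2.5))
s=manip.sense();print(s['tcp_pos'],s['force'],s['ft_torque'])"
```

```text
[0.55526633 0.07203751 0.0976267 ] [-0.66262764 -0.10620806 -2.74971202] [-0.02453644 -0.0098898  -0.01280053]
```

View pics/e.png

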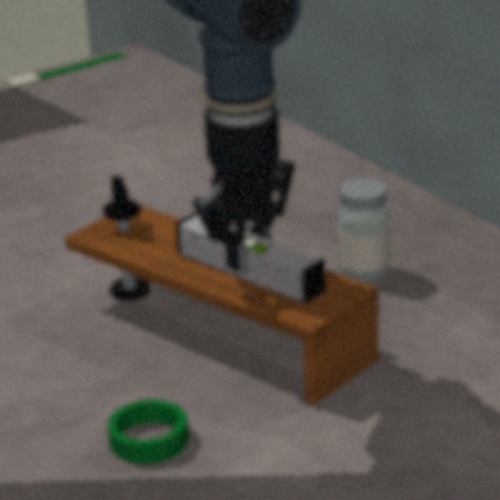

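The level is just above the board, along its length and centred. Now I lower it to contact.

Call:
step_arm:
  targets: "0 0 1 0;0 0 2 0;0 0 2.5 0;0 0 3 0;0 0 3 0"

```text
t: 8.65
tcp_pos: [0.5556, 0.0723, 0.0953]
tool_rot: [0.622, 0.783, 0.0, 0.0]
force: [-1.3, 3.0, 5.3]
finger_gap: 0.34
gripper_force: 52.0
```

Call:
step_arm:
  targets: "0 0 0.5 0;0 0 1 0;0 0 1 0;0 0 1 0"

```text
t: 9.05
tcp_pos: [0.5556, 0.0725, 0.0947]
tool_rot: [0.621, 0.783, 0.001, 0.0]
force: [-2.2, 3.7, 8.4]
finger_gap: 0.34
gripper_force: 52.6
```

Call:
step_arm:
  targets: "0 0 0 0;0 0 0 0;0 0 0 0;0 0 0 0;0 0 0 0;0 0 -20 0;0 0 -60 0;0 0 -110 0;0 0 -110 0;0 0 -110 0"
  gripper: 0

```text
t: 10.05
tcp_pos: [0.556, 0.0719, 0.2049]
tool_rot: [0.622, 0.783, 0.001, 0.001]
force: [-0.8, 0.2, 0.1]
finger_gap: 1.001
gripper_force: 0.0
```

```bash
python3 -c "
from h import *
goal((.51,.254,.2),-23.1); goal((.51,.38,.2),-23.1)"
```

```text
shift mm [187.8  -3.4   4.7] turn 36.2 q [-0.07  0.47  1.63 -0.    1.04 -0.3 ] t 10.05 F [-0.8  0.2  0.1]
shift mm [310.5  25.2   4.7] turn 36.2 q [-0.07  0.47  1.63 -0.    1.04 -0.3 ] t 10.05 F [-0.8  0.2  0.1]
```

Call:
step_arm:
  targets: "50 0 4 8;100 0 4 16;150 -3 4 24;188 -3 4 32;188 -3 4 36;188 -3 4 36;188 -3 4 36;188 -3 4 36;188 -3 4 36"

```text
t: 10.95
tcp_pos: [0.5099, 0.2533, 0.1992]
tool_rot: [0.834, 0.552, -0.0, -0.0]
force: [0.1, -0.9, -0.0]
finger_gap: 1.005
gripper_force: 0.0
```

```bash
python3 -c "
from h import *
im=manip.snapshot('top');a=cv2.resize(im[150:300,120:320,::-1],None,fx=4,fy=4,interpolation=2)
im=manip.snapshot('side');b=cv2.resize(im[180:300,200:360,::-1],None,fx=5,fy=5,interpolation=2)
cv2.imwrite('pics/f.png',a);cv2.imwrite('pics/g.png',b)
for c in('top','side'):
  for n in ('level_center','knob_grip'): print(c,n,[(np.round(d['position'],1),round(d['p'],2)) for d in manip.mark_of(c,n)])
goal((.51,.254,.116),-23.1)"
```

```text
top level_center [(array([509.8, 283.6]), 0.71), (array([407.7, 354.5]), 0.69), (array([247.4, 219.9]), 0.61)]
top knob_grip [(array([142.8, 243.4]), 0.8)]
side level_center [(array([385.5, 379. ]), 0.98), (array([273.7, 347. ]), 0.94), (array([289.7, 221.5]), 0.88), (array([248.3, 294.3]), 0.74)]
side knob_grip [(array([237.9, 195.4]), 0.68), (array([289.9, 221.5]), 0.5)]
shift mm [-0.   0.2 83.7] turn 0.2 q [0.27 0.49 1.61 0.   1.04 0.67] t 11.25 F [0.5 0.8 0.2]
```

View pics/f.png

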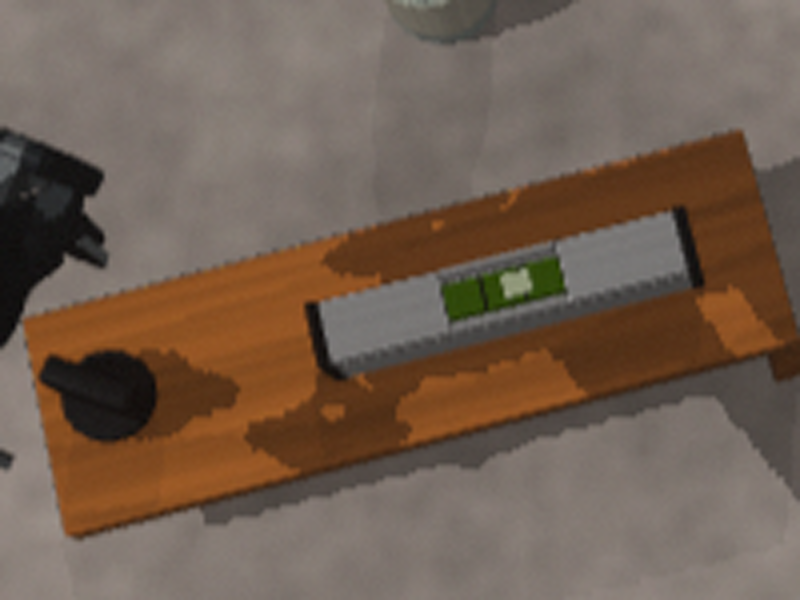

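The level lies lengthwise on the board. Its bubble is at crop (516,283) and the vial middle is at about (503,289), so it is roughly 6 mm towards the panel end, which is the higher one. That calls for about 0.88 rad (50°) clockwise. Now I grasp the knob.

Call:
step_arm:
  targets: "0 0 35 0;0 0 60 0;0 0 75 0;0 0 82 0;0 0 82 0;0 0 82 0"

```text
t: 11.85
tcp_pos: [0.5103, 0.2545, 0.1182]
tool_rot: [0.833, 0.553, 0.001, 0.0]
force: [0.7, 0.4, 0.2]
finger_gap: 1.002
gripper_force: 0.0
```

Call:
step_arm:
  targets: "0 0 0 0;0 0 0 0;0 0 0 0;0 0 0 0;0 0 0 0;0 0 0 0;0 0 0 0;0 0 0 0;0 0 0 0;0 0 0 0;0 0 0 0;0 0 0 0"
  gripper: 1
  squeeze: 40

```text
t: 13.05
tcp_pos: [0.5104, 0.2544, 0.118]
tool_rot: [0.833, 0.553, 0.001, 0.0]
force: [1.2, -0.9, 4.8]
finger_gap: 0.156
gripper_force: 43.0
```

Call:
step_arm:
  targets: "0 0 0 7;0 0 0 14;0 0 0 21;0 0 0 28;0 0 0 35;0 0 0 42;0 0 0 45;0 0 0 45;0 0 0 45;0 0 0 45;0 0 0 45;0 0 0 45"

```text
t: 14.25
tcp_pos: [0.508, 0.2566, 0.118]
tool_rot: [0.982, 0.191, -0.001, -0.002]
force: [-2.4, 5.1, 7.1]
finger_gap: 0.152
gripper_force: 43.1
```

Call:
step_arm:
  targets: "0 0 0 0;0 0 0 0;0 0 0 0;0 0 0 0;0 0 0 0;0 0 0 0;0 0 0 0;0 0 0 0"

```text
t: 15.05
tcp_pos: [0.508, 0.2566, 0.118]
tool_rot: [0.982, 0.191, -0.001, -0.002]
force: [-3.3, 4.9, 8.0]
finger_gap: 0.155
gripper_force: 43.1
```

```bash
cat >> h.py <<'E'
def bub(prev,box=(225,205,270,235),n=6):
    """vial along-axis profile from averaged top pictures: bubble offset in mm (+ towards panel end)"""
    im=np.mean([manip.snapshot('top').astype(float) for _ in range(n)],0).astype(np.uint8)
    np.save(prev,im);cv2.imwrite(prev.replace('.npy','.png'),cv2.resize(im[195:245,200:290,::-1],None,fx=8,fy=8,interpolation=2))
    hs=cv2.cvtColor(im,cv2.COLOR_RGB2HSV);x0,y0,x1,y1=box
    w=np.zeros(im.shape[:2],np.uint8);w[y0:y1,x0:x1]=1
    g=cv2.inRange(hs,(25,120,40),(85,255,255))*w
    r=cv2.minAreaRect(cv2.findNonZero(g));b=cv2.boxPoints(r)
    poly=np.zeros_like(w);cv2.fillConvexPoly(poly,np.int32(np.round(b)),1)
    hull=cv2.erode(poly,np.ones((3,3)))
    V=im.max(2).astype(float);ys,xs=np.nonzero(hull*((hs[:,:,1]<150)&(V>130)))
    L=max(r[1]);e=max([b[1]-b[0],b[2]-b[1]],key=np.linalg.norm);e=e/np.linalg.norm(e);e*=np.sign(e[0])
    wt=V[ys,xs]-100
    d=np.average((np.c_[xs,ys]-np.array(r[0]))@e,weights=wt)
    print('vial',np.round(r[0],2),np.round(r[1],1),'bubble px',len(xs),round(d,2),'mm',round(d*56/L,2))
E
python3 -c "
from h import *
bub('pics/v1.npy');s=manip.sense();print(s['t'],s['q'][5],s['force'],s['ft_torque'])"
```

```text
vial [245.74 221.44] [ 8.5 29.8] bubble px 32 0.52 mm 0.98
15.35 1.4521963827283086 [-3.21641682  5.99028411  7.86550095] [ 0.95160642  0.41908517 -0.04944921]
```

View pics/v1.png

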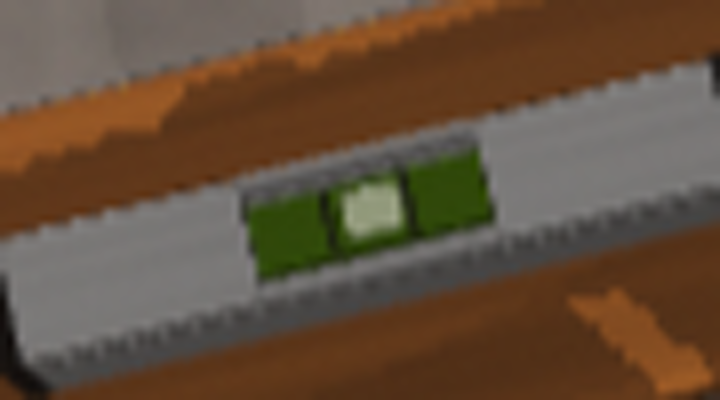

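The bubble (373) lies between the marks (330 and 408), about 1 mm towards the panel end. I turn 9° more to centre it.

Call:
step_arm:
  targets: "0 0 0 5;0 0 0 9;0 0 0 9;0 0 0 9;0 0 0 9;0 0 0 9;0 0 0 9;0 0 0 9;0 0 0 9;0 0 0 9;0 0 0 9;0 0 0 9"

```text
t: 16.55
tcp_pos: [0.5078, 0.2572, 0.118]
tool_rot: [0.994, 0.113, -0.001, -0.003]
force: [-3.4, 7.8, 7.6]
finger_gap: 0.157
gripper_force: 43.1
```

Call:
step_arm:
  targets: "0 0 0 0;0 0 0 0;0 0 0 0;0 0 0 0;0 0 0 0;0 0 0 0;0 0 0 0;0 0 0 0;0 0 0 0;0 0 0 0"
  gripper: 0

```text
t: 17.55
tcp_pos: [0.5097, 0.2544, 0.1176]
tool_rot: [0.993, 0.114, 0.0, 0.0]
force: [-0.4, -0.3, 0.0]
finger_gap: 0.998
gripper_force: 0.0
```

Call:
step_arm:
  targets: "0 0 -30 0;0 0 -70 0;0 0 -100 0;0 0 -100 0;0 0 -100 0;0 0 -100 0;0 0 -100 0"

```text
t: 18.25
tcp_pos: [0.5086, 0.2541, 0.216]
tool_rot: [0.993, 0.114, -0.002, 0.0]
force: [-0.7, -0.1, 0.6]
finger_gap: 0.996
gripper_force: 0.0
```

```bash
python3 -c "
from h import *
bub('pics/v2.npy')
im=np.load('pics/v2.npy');print(atz('top',(245.7,221.4),.124))
hs=cv2.cvtColor(im,cv2.COLOR_RGB2HSV)
# level end caps on top face
print([ (np.round(d['position'],1),round(d['p'],2)) for d in manip.mark_of('side','level_center')])
for d in manip.masks_of('top','level_center'):
    r=cv2.minAreaRect(cv2.findNonZero(d['pixels'].astype(np.uint8)));print(r)
goal((.5665,.02,.2),13.3)"
```

```text
vial [245.71 221.32] [ 8.7 29.8] bubble px 31 0.05 mm 0.1
[0.55441707 0.07012578 0.124     ]
[(array([385.5, 379. ]), 0.98), (array([273.7, 347. ]), 0.94), (array([289.7, 221.5]), 0.88), (array([248.3, 294.3]), 0.74)]
((408.206787109375, 357.07086181640625), (73.50952911376953, 14.916434288024902), 76.4295654296875)
((511.4434509277344, 287.18780517578125), (14.596997261047363, 69.55435943603516), 47.72631072998047)
((245.44667053222656, 222.78131103515625), (20.59149169921875, 98.55006408691406), 76.29303741455078)
shift mm [  2.1 241.2  17.4] turn -90.2 q [ 0.27  0.47  1.59 -0.    1.08  1.61] t 18.65 F [0.3 0.  0.6]
```

View pics/v2.png

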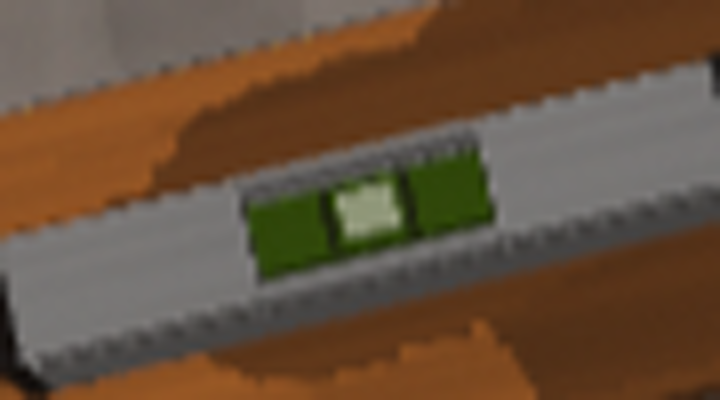

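The bubble is centred at 368 (marks 330 and 408). Next I shut the fingers and move over the solid top on the panel side.

```bash
python3 -c "
from h import *
goal((.568,.013,.16),-76.9)"
```

```text
shift mm [  2.  248.3  57.4] turn 0.0 q [ 0.27  0.47  1.59 -0.    1.08  1.61] t 18.65 F [0.3 0.  0.6]
```

Call:
step_arm:
  targets: "2 50 0 0;2 100 0 0;2 150 0 0;2 200 0 0;2 240 0 0;2 248 10 0;2 248 30 0;2 248 50 0;2 248 57 0;2 248 57 0;2 248 57 0;2 248 57 0"
  gripper: 1

```text
t: 19.85
tcp_pos: [0.5687, 0.0136, 0.1616]
tool_rot: [0.993, 0.115, 0.001, 0.0]
force: [0.9, 1.1, 0.9]
finger_gap: -0.0
gripper_force: 0.0
```

Call:
step_arm:
  targets: "0 0 10 0;0 0 18 0;0 0 25 0;0 0 28 0;0 0 28 0;0 0 28 0;0 0 28 0"

```text
t: 20.55
tcp_pos: [0.5682, 0.0132, 0.1328]
tool_rot: [0.993, 0.114, 0.0, 0.0]
force: [0.6, -0.6, -0.3]
finger_gap: -0.004
gripper_force: 0.0
```

```bash
python3 -c "
from h import *
goal((.568,.013,.126),-76.9)
a=cv2.resize(manip.snapshot('top')[160:280,180:340,::-1],None,fx=2.5,fy=2.5,interpolation=2)
b=cv2.resize(manip.snapshot('side')[170:290,200:360,::-1],None,fx=2.5,fy=2.5,interpolation=2)
cv2.imwrite('pics/p.png',np.hstack([a,b]))"
```

```text
shift mm [-0.3  0.2  6.8] turn 0.0 q [-0.17  0.58  1.67 -0.    0.89  1.17] t 20.55 F [ 0.6 -0.6 -0.3]
```

View pics/p.png

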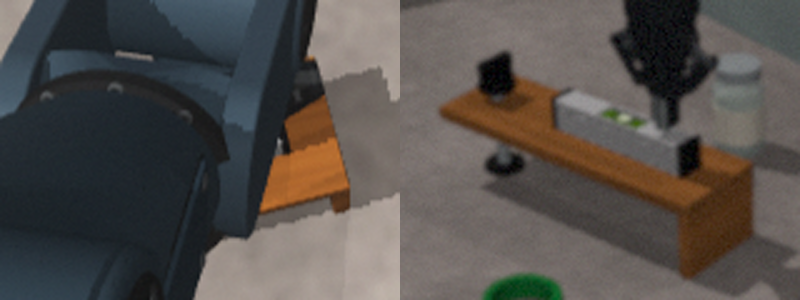

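The side view shows the shut fingers (662,125) over the solid panel-side top, clear of the vial (622,117). Now I press down gently.

Call:
step_arm:
  targets: "0 0 2 0;0 0 4 0;0 0 5 0;0 0 6 0;0 0 6.5 0;0 0 6.5 0;0 0 6.5 0"

```text
t: 21.35
tcp_pos: [0.5679, 0.0133, 0.1261]
tool_rot: [0.993, 0.114, -0.0, 0.0]
force: [-0.2, -0.5, 0.7]
finger_gap: 0.0
gripper_force: 0.4
```

Call:
step_arm:
  targets: "0 0 0.5 0;0 0 1 0;0 0 1 0;0 0 1 0"

```text
t: 21.75
tcp_pos: [0.5679, 0.0133, 0.1261]
tool_rot: [0.993, 0.114, 0.0, 0.0]
force: [-1.9, 0.7, 7.7]
finger_gap: 0.001
gripper_force: 3.5
```

Call:
step_arm:
  targets: "0 0 0.3 0;0 0 0.3 0;0 0 0.3 0;0 0 0.3 0;0 0 0.3 0;0 0 0.3 0;0 0 0.3 0;0 0 0.3 0;0 0 0.3 0;0 0 0.3 0"

```text
t: 22.75
tcp_pos: [0.5679, 0.0133, 0.1261]
tool_rot: [0.993, 0.114, 0.0, 0.0]
force: [-2.8, 0.6, 9.4]
finger_gap: -0.0
gripper_force: 4.4
```

```bash
python3 -c "
from h import *
I=np.mean([manip.snapshot('side').astype(float) for _ in range(6)],0).astype(np.uint8)
cv2.imwrite('pics/z.png',cv2.resize(I[195:245,255:335,::-1],None,fx=8,fy=8,interpolation=2))
s=manip.sense();print(s['t'],s['force'],s['tcp_pos'])"
```

```text
23.05 [-3.0052897   0.26539474  8.43337445] [0.56794313 0.01330818 0.12605924]
```

View pics/z.png

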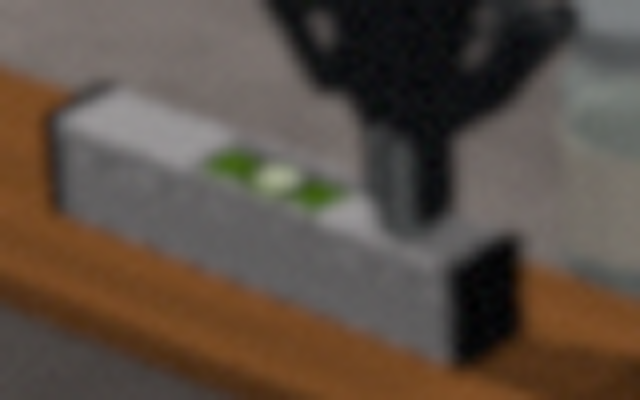

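The fingers press on the solid top at about 9 N, and the bubble (278,180) sits amid the vial (205–345). I hand the job in.

```bash
python3 -c "
from station import manip
print(manip.sign_off())"
```

```text
the job is handed in; nothing more can be done
None
```

I handed the job in at about 23 s: the level lies on the shelf, the bubble was centred between the marks before pressing and still looked centred during it, and the fingers are pressing on the level with about 9 N; the sign-off gave no verdict.

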